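# Put the radiator cap away in the push-to-open drawer

## Task

Put the blue radiator cap away: push the handleless drawer front gently inward until its touch latch lets go and the drawer springs ajar, draw it out, and set the cap down right way up on the floor of the front compartment beside the brass plug (lower it in, do not drop it). Then push the drawer home again, gently, until the latch catches and it stays shut by itself. The front is thin sheet: feel for the latch and never press it with more than 18 N, and leave the other things on the bench and on the unit where they are.

Things in the scene. Friction and masses are not known exactly. Their poses are not given: they have to be found in the camera images.
- drawer_slide (a joint): Travel of the drawer, m: 0 = shut and latched, positive = out toward the robot (along -x of drawer) to 0.17 at the runners' end, negative = pushed in past latched. The runners drag with about 1 N plus 14 N per m/s and stay where left; no spring acts beyond 0.045. To relatch, push in against a spring (4 to 8 N) until the buffer pushes back, then back off: it returns to 0 and stays.
- drawer: The drawer with its grey handleless front: upright panel 12 mm thick (x), 290 wide (y), 74 high (z), paper label holder on its right half, top edge 80 mm above the bench. Origin: middle of the top edge of the front's outer face (toward the robot). x points into the unit, y to the left, z up. Thin sheet, it dents at 18 N: push with 13 to 14 N, not over 16.
- push_spot (a point): Middle of the outer face of the front, where to push (inward is +x). From latched: at first a spring, 5 to 6 N; then, 3 to 12 mm inward (different each time, not visible), a rubber buffer, 6 N/mm, solid after 1.8 mm. The latch trips about 1.2 mm into it, near 12 N. Let go earlier: still latched. Let go once tripped: as the finger backs off the drawer springs out 50 mm. Each full push toggles it.
- front_inside (a point): Middle of the top edge of the front's inner face, 12 mm behind the outer face. With the drawer ajar there are about 60 mm between this face and the unit's opening, so fingers can reach down behind the panel anywhere along its width and draw it out; it must come out at least 80 mm to take the cap from above. Meet the front (either face) at 40 mm/s or slower: the drawer weighs 0.65 kg.
- compartment (a point): Middle of the floor of the drawer's front compartment (moves with the drawer), 66 mm below the top edge of the front. The compartment reaches 55 mm to either side along x (front panel; divider 40 mm high) and 123 mm along y (side walls 48 mm high). The brass plug stands in it, left, right or middle.
- unit: Blue steel bench drawer unit, fixed, 290 x 290 mm and 82 mm high (84 with its rubber mat). Origin: centre of the underside; axes as drawer. Its front opening is at x = -145 mm; latched, the front's outer face is at x = -174 mm and 17 mm of gap remain behind the panel.
- cap: Blue ribbed plastic radiator cap with a yellow dot on top, to be put away: 53 mm diameter over the ribs, 35 mm high, about 90 g, standing on its flat open side. Origin: centre of its underside, z up. It stands left or right of the drawer.
- plug: Brass drain plug kept in the front compartment of the drawer, 28 mm diameter, 22 mm high, loose; anywhere from 85 mm left to 85 mm right of the middle. Hidden in the drawer at first. Origin: centre of its underside. It must stay in that compartment.
- hose_tee: Bystander: brass hose tee lying on the bench, 95 mm long (x), 50 mm over its branch (y), 34 mm high; origin under its centre.
- flux_tin: Bystander: jar with red lid on top of the unit, 64 mm diameter, 45 mm high; origin at the centre of its underside.
- wrench: Bystander: steel wrench lying on the bench, 170 mm long along its x.
- spray_can: Bystander: white can, 56 mm diameter, 150 mm high; origin at the centre of its underside.
Mind the look-alikes: they are no part of the job. Of the things like the cap, leave any that is green; of the rest the smaller one is meant.

How it is judged (in metres and radians):
On the way, in this order (a step that is already met when the one before it is completed fails the run):
1. the touch latch has been tripped and the drawer has sprung ajar (more than 35 mm out) (value of joint drawer_slide above 0.035 m), for 0.2 s.
2. the cap has been lowered into the front compartment while held by the fingers, its underside less than 12 mm above the floor (x of cap in the frame of drawer between 0.032 and 0.102 m and y of cap in the frame of drawer between -0.103 and 0.103 m and z of cap in the frame of drawer between -0.075 and -0.054 m and contact force between the fingers and cap above 0.3 N), for 0.04 s.
At the end, for the whole second after the job is handed in: The drawer is shut and held by its latch alone (within 3 mm inward and 4 mm outward of the latched position, at rest), with the blue cap standing right way up (within 0.15 rad) and at rest on the floor of the drawer's front compartment and the brass plug still in the same compartment (value of joint drawer_slide between -0.003 and 0.004 m and velocity of joint drawer_slide between -0.01 and 0.01 m/s and x of cap in the frame of drawer between 0.032 and 0.102 m and y of cap in the frame of drawer between -0.103 and 0.103 m and z of cap in the frame of drawer between -0.075 and -0.06 m and angle between cap's own z axis and vertical below 0.15 rad and linear speed of cap below 0.02 m/s and x of plug in the frame of drawer between 0.02 and 0.114 m and y of plug in the frame of drawer between -0.115 and 0.115 m and z of plug in the frame of drawer between -0.075 and -0.04 m); the robot touches nothing.
It fails at once if the drawer or its front is pressed, pulled or struck by the robot with more than 18 N (contact force between any of the fingers, the arm and drawer above 18 N).
It fails at once if the hose tee is moved by more than 30 mm (distance of hose_tee from where it was at the start of the episode above 0.03 m).
It fails at once if the flux tin is moved by more than 30 mm (distance of flux_tin from where it was at the start of the episode above 0.03 m).
It fails at once if the wrench is moved by more than 30 mm (distance of wrench from where it was at the start of the episode above 0.03 m).
It fails at once if the spray can is moved by more than 30 mm (distance of spray_can from where it was at the start of the episode above 0.03 m).
It also fails if it takes over 72 s, if anything falls off the work surface, if the arm or the gripper's body presses on something with over 40 N, if the wrist force passes 120 N, or if a joint passes its speed limit or range.

## Robot

A 6-joint arm with a two-finger parallel gripper is mounted at the origin on the work surface. World frame = base frame: x ahead of the robot, y to its left, z up, the work surface at z = 0. Lengths are in mm, angles in rad, forces in N, time in s.
With the tool pointing down it reaches from about 150 to 775 mm from the base axis. Payload 6.1 kg.
Tool frame: the origin (TCP) lies midway between the tips of the shut fingers; the grasp point (between the pads) lies 19 mm behind it; z points along the fingers, y is the line along which they close (so a half turn about z gives the same grasp; the last joint's range is limited). The gripper opens to 85 mm and grips with 20 to 120 N. Pads are 22 mm wide; open, the fingers measure 114 mm over their backs; the gripper's body (76 mm by 85 mm) begins 54 mm behind the grasp point. The pads swing forward as they close: fully open they stand 13 mm farther back than shut.
Start: joints at [1.285, 0.126, -0.04, 1.405, 0, 1.571], TCP at [148.004, 503.689, 231.295] pointing down, gripper open.
Joint ranges: [-2.72, 2.72], [-0.95, 1.95], [-1.27, 1.35], [-1.78, 2.02], [-1.46, 1.47], [-3.14, 3.14]. Speed limits (rad/s): [2.39, 2.39, 3.01, 3.14, 3.14, 3.14].

## Interface

Orientations are given as a rotation vector (axis times angle).
In Python, from bench import env gives the robot as it stands.
- The arm moves only by the tool carry_out, never from a script. Its arguments are lists of equal length, an entry for each row: "travel": the shift along the tool's x, y, z as a fraction of full scale, a list of three; "delta_rot": the turn, a rotation vector about the tool's x, y, z as a fraction of full scale, a list of three. In form: {"travel": [[dx, dy, dz], ...], "delta_rot": [[rx, ry, rz], ...]}. A call has 1 to 8 rows; each row is the pose to reach, as a shift and turn from the pose commanded when the call began, along the tool's axes at that moment; what a row does not reach only later rows make up. Full scale, the value 1, is 0.1 m for a shift and 120 degrees for a turn. A row lasts 1/8 s, in which the tool goes at most 62.5 mm and 10.7 degrees, less where a joint would pass 70% of its speed; a pose out of reach is approached as far as the arm can. A call with a number of a shift or a turn outside -1 to 1 is refused whole. A call with a gripper value outside its range is refused whole. "jaw" is the closure, from -1 (fully open) to 1 (shut), set as the call begins (left out, the last holds). The fingers move at their own pace and stop on an object; "newtons" is the grip in N (left out, the last holds). Time passes only in rows, so rows that repeat a pose let the fingers close. It gives the time, the measured TCP pose, the force, the opening and the grip force at its end, in the units of the state.
- env.observe(): the state, without advancing time (a new reading comes with each control period).
- env.grab_frame(name): name is "scene" or "top"; returns (picture, depth): 420x560x3 uint8, red, green, blue; 420x560 float32, mm along the optical axis (not along the pixel's ray), 0 where there is no reading.
- env.camera_model(name): a dict with "intrinsics" (3x3 intrinsics, pixels), "camera_from_world" (4x4, takes a point from world to camera coordinates). Camera axes: x right, y down, z forward; pixel columns grow to the right and rows downward; lengths in mm; the calibration is good to about 2 mm. A picture is of the moment at which its call begins. camera_model takes no time and is no camera call.
- env.close_job(): hands the job in; it is judged then, once.
Trained networks look in the newest picture that a camera, given by its name, has taken for a name from the list of things; names that differ only in an ending like _2 or _b are one class to them, and where a whole thing is asked for, a point or a joint stands for the part that bears it (a point fixed in the world has none). Each returns a list of dicts, best first, with "confidence" (0 to 1); they miss things now and then, are a little off and sometimes report something else, mostly with a low value. They report only what shows in the picture. A call takes as long as a camera call. They do not tell look-alikes from the thing itself.
- env.cut_out(camera, label): "pixels" (420x560 bool, what is visible of it) and "centre" ([column, row] in pixels, amid what is visible of it).
The state is a dict: "time": time; "q": joint angles; "joint_velocities": joint speeds; "effort": joint torques, N m; "eef_pos": TCP position; "ee_rot": TCP orientation; "force": force on the tool from outside, world axes, zero at the start; "wrist_torque": the same for the moment, N m; "opening": finger opening in mm; "grip_force": force on a finger pad.
Only numpy, scipy, OpenCV 4.12 (cv2) and the standard library are available. Lean on these libraries where they do the work, as an engineer would, in place of code of your own. Each camera call takes 0.05 s, during which the arm holds its last target. There are 200 camera calls.

## Working session

There is one attempt and no reset: what is moved stays moved. The work goes in short steps, Python scripts to look and compute and a tool call to move; the robot and the scene stay as the last step left them, time stands still between calls to the robot, and variables do not carry over. Pictures are saved under pics/ and viewed, at most 10 in all, crops included, and the job is handed in when it is done.

Besides the shell and the picture viewer there is one more tool, called after "Request:" by a JSON object that holds its "method" and its "body", one argument or row to a line. carry_out: Moves the arm, as the interface text tells. Shift numbers are shares of 0.1 m and turn numbers shares of 120 degrees, none past 1 either way. Its arguments: {"type":"object","properties":{"travel":{"type":"array"},"delta_rot":{"type":"array"},"jaw":{"type":"number"},"newtons":{"type":"number"}},"required":["travel","delta_rot"]}

```bash
mkdir -p pics; cat > h.py <<'E'
import numpy as np, cv2
from scipy.spatial.transform import Rotation as R
from bench import env
def pts(cam,d,mask):
    m=env.camera_model(cam);K=np.array(m["intrinsics"]);T=np.linalg.inv(np.array(m["camera_from_world"]))
    v,u=np.nonzero(mask&(d>0));z=d[v,u]
    P=np.stack([(u-K[0,2])*z/K[0,0],(v-K[1,2])*z/K[1,1],z],1)
    return P@T[:3,:3].T+T[:3,3]
E
python3 - <<'E'
from h import *
s=env.observe();print({k:np.round(v,3).tolist() for k,v in s.items()}); print(R.from_rotvec(s["ee_rot"]).as_matrix().round(3))
fr={}
for c in("scene","top"):
    im,d=env.grab_frame(c);cv2.imwrite(f"pics/{c}0.png",im[...,::-1])
    for l in("cap","drawer","unit","hose_tee","flux_tin","wrench","spray_can"):
        for o in env.cut_out(c,l):
            p=pts(c,d,o["pixels"])
            if len(p)>5: print(c,l,round(o["confidence"],2),np.round(o["centre"]),"med",np.median(p,0).round(),"lo",np.percentile(p,2,0).round(),"hi",np.percentile(p,98,0).round(), im[o["pixels"]].mean(0).round())
E
```

```text
{'time': 0.0, 'q': [1.285, 0.126, -0.041, 1.405, -0.0, 1.571], 'joint_velocities': [0.0, 0.0, 0.001, 0.0, 0.001, -0.001], 'effort': [-0.001, -43.592, 35.292, 0.017, -0.0, -0.0], 'eef_pos': [147.89, 503.322, 230.524], 'ee_rot': [-0.447, -3.109, 0.002], 'force': [-0.137, 0.354, -0.25], 'wrist_torque': [0.001, -0.006, -0.057], 'grip_force': 0.0, 'opening': 85.422}
[[-0.959  0.282 -0.   ]
 [ 0.282  0.959 -0.002]
 [-0.    -0.002 -1.   ]]
scene cap 0.72 [372. 187.] med [388. 335.  30.] lo [355. 316.   4.] hi [399. 360.  38.] [109. 165.  91.]
scene cap 0.5 [381. 203.] med [476. 336.  29.] lo [451. 317.   5.] hi [488. 361.  38.] [100. 128. 176.]
scene cap 0.47 [413. 204.] med [499. 433.  43.] lo [472. 421.   4.] hi [522. 472.  49.] [105. 125. 156.]
scene drawer 0.89 [263. 224.] med [596. -47.  78.] lo [ 572. -177.   65.] hi [618.  96.  84.] [148. 156. 157.]
scene unit 0.94 [275. 284.] med [806. -19.  84.] lo [ 585. -156.    5.] hi [919. 138.  88.] [ 67.  86. 113.]
scene unit 0.64 [268. 224.] med [595. -36.  78.] lo [ 492. -176.    1.] hi [618.  99.  84.] [145. 154. 155.]
scene hose_tee 0.53 
[... 934 characters left out ...]
130.  89.] [ 72.  92. 122.]
top hose_tee 0.87 [400. 254.] med [ 462. -310.   30.] lo [ 428. -344.    4.] hi [ 506. -285.   38.] [237. 209. 115.]
top flux_tin 0.83 [256. 155.] med [719.  61. 126.] lo [697.  35.  96.] hi [749.  87. 132.] [242.  94.  90.]
top wrench 0.71 [293. 204.] med [600. -39.  37.] lo [ 564. -172.    9.] hi [636.  95.  84.] [161. 158. 162.]
top wrench 0.61 [448. 213.] med [ 591. -449.    7.] lo [ 558. -522.   -2.] hi [ 621. -386.   13.] [223. 216. 220.]
top wrench 0.45 [402. 254.] med [ 462. -310.   30.] lo [ 428. -344.   15.] hi [ 505. -285.   38.] [243. 215. 117.]
top spray_can 0.64 [124. 190.] med [629. 391. 137.] lo [609. 377.  11.] hi [659. 424. 154.] [188. 185. 183.]
```

View pics/scene0.png

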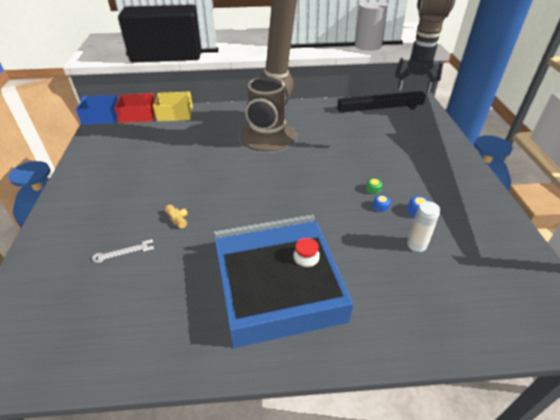

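View pics/top0.png

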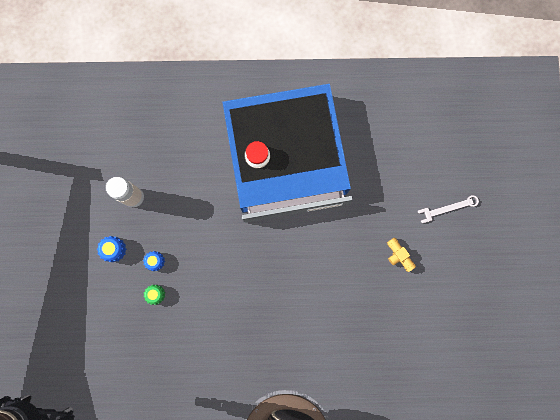

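```bash
python3 - <<'E'
from h import *
for c in("scene","top"):
    im,d=env.grab_frame(c)
    P=pts(c,d,np.ones(d.shape,bool))
    # front panel top edge: z 74..84, x 560..640
    m=(P[:,2]>70)&(P[:,2]<84)&(P[:,0]>545)&(P[:,0]<600)&(abs(P[:,1])<190)
    Q=P[m]
    if len(Q)>20:
        ys=np.arange(-170,110,30)
        for y in ys:
            q=Q[abs(Q[:,1]-y)<12]
            if len(q): print(c,y,q.min(0).round(),q.max(0).round(),len(q))
        print(Q[:,1].min(),Q[:,1].max())
    # unit mat rect
    u=P[(P[:,2]>76)&(P[:,2]<92)&(P[:,0]>600)&(P[:,0]<950)&(abs(P[:,1])<220)]
    r=cv2.minAreaRect(u[:,:2].astype(np.float32));print(c,r)
    b=P[(P[:,2]>30)&(P[:,2]<42)&(abs(P[:,0]-460)<40)&(abs(P[:,1]-340)<40)]
    print("blue top",b.mean(0),len(b),cv2.minEnclosingCircle(b[:,:2].astype(np.float32)))
E
```

```text
scene -140 [ 600. -135.   78.] [ 600. -135.   78.] 1
scene -110 [ 595. -121.   79.] [600. -98.  83.] 7
scene -80 [591. -90.  73.] [600. -70.  82.] 15
scene -50 [586. -62.  70.] [600. -38.  83.] 42
scene -20 [582. -30.  70.] [598.  -9.  83.] 42
scene 10 [575.  -2.  70.] [594.  22.  83.] 46
scene 40 [571.  29.  71.] [599.  51.  84.] 45
scene 70 [567.  58.  70.] [599.  82.  83.] 47
scene 100 [564.  90.  73.] [599. 107.  84.] 35
-135.1713379793159 106.96413262149275
scene ((743.4620361328125, -14.877304077148438), (322.24359130859375, 290.4438781738281), 9.194334030151367)
blue top [465.63998275 340.54476795  34.55732774] 116 ((462.7707214355469, 340.5743713378906), 24.721229553222656)
top -140 [ 599. -138.   78.] [ 599. -138.   78.] 1
top -110 [ 595. -120.   72.] [600. -99.  84.] 22
top -80 [589. -91.  74.] [598. -68.  83.] 31
top -50 [584. -60.  70.] [598. -39.  83.] 46
top -20 [580. -32.  71.] [593.  -8.  83.] 50
top 10 [576.  -1.  74.] [589.  20.  84.] 41
top 40 [569.  28.  71.] [585.  51.  84.] 46
top 70 [566.  58.  71.] [600.  82.  84.] 51
top 100 [562.  89.  72.] [600. 107.  84.] 48
-138.0088634427752 107.35721750935339
top ((742.6450805664062, -14.66229248046875), (321.6878356933594, 290.55712890625), 9.135069847106934)
blue top [461.56189705 341.75180768  34.14317185] 232 ((460.8081970214844, 341.4847106933594), 24.794466018676758)
```

The scene picture shows the small blue cap at about (381,203), the bigger blue one at (420,206), the green one at (374,186), and the drawer front facing the robot at about (265,224). In the top picture the small cap is at (153,261). The drawer yaw is about 9.1°, with its origin near (585.6,-40).

Request:
{"method": "carry_out", "body": {
  "travel": [
    [-0.44,-0.35,0.06],
    [-0.88,-0.7,0.13]
  ],
  "delta_rot": [
    [0,0,0],
    [0,0,0]
  ],
  "jaw": 1,
  "newtons": 40
}}

```text
time: 1.15
eef_pos: [213.1, 411.0, 218.0]
ee_rot: [0.444, 3.11, -0.0]
force: [1.0, -0.4, -0.6]
opening: 51.7
grip_force: 0.0
```

Request:
{"method": "carry_out", "body": {
  "travel": [
    [-0.44,-0.35,0.06],
    [-0.88,-0.7,0.13]
  ],
  "delta_rot": [
    [0,0,0],
    [0,0,0]
  ]
}}

```text
time: 1.4
eef_pos: [278.1, 318.4, 205.3]
ee_rot: [0.446, 3.109, 0.001]
force: [0.2, 0.5, 0.2]
opening: 12.2
grip_force: 0.0
```

Request:
{"method": "carry_out", "body": {
  "travel": [
    [-0.44,-0.35,0.06],
    [-0.88,-0.7,0.13]
  ],
  "delta_rot": [
    [0,0,0],
    [0,0,0]
  ]
}}

```text
time: 1.65
eef_pos: [342.9, 226.3, 192.4]
ee_rot: [0.447, 3.109, 0.001]
force: [1.3, 0.8, -0.1]
opening: 0.4
grip_force: 0.0
```

Request:
{"method": "carry_out", "body": {
  "travel": [
    [-0.44,-0.35,0.06],
    [-0.88,-0.7,0.13]
  ],
  "delta_rot": [
    [0,0,0],
    [0,0,0]
  ]
}}

```text
time: 1.9
eef_pos: [407.7, 134.2, 179.5]
ee_rot: [0.447, 3.109, 0.001]
force: [0.8, 0.4, 0.0]
opening: -0.1
grip_force: 0.0
```

Request:
{"method": "carry_out", "body": {
  "travel": [
    [-0.44,-0.35,0.06],
    [-0.88,-0.7,0.13]
  ],
  "delta_rot": [
    [0,0,0],
    [0,0,0]
  ]
}}

```text
time: 2.15
eef_pos: [472.5, 42.1, 166.4]
ee_rot: [0.448, 3.109, 0.001]
force: [0.1, 0.8, 0.7]
opening: 0.0
grip_force: 0.0
```

Request:
{"method": "carry_out", "body": {
  "travel": [
    [-0.44,-0.35,0.06],
    [-0.88,-0.7,0.13],
    [-0.88,-0.7,0.13],
    [-0.88,-0.7,0.13]
  ],
  "delta_rot": [
    [0,0,-0.08],
    [0,0,-0.15],
    [0,0,-0.213],
    [0,0,-0.213]
  ]
}}

```text
time: 2.65
eef_pos: [536.2, -48.8, 152.9]
ee_rot: [0.247, -3.131, -0.0]
force: [0.5, 0.0, -0.4]
opening: -0.0
grip_force: 0.0
```

Request:
{"method": "carry_out", "body": {
  "travel": [
    [0,0,0.5],
    [0,0,1.0]
  ],
  "delta_rot": [
    [0,0,0],
    [0,0,0]
  ]
}}

```text
time: 2.9
eef_pos: [536.7, -47.5, 53.2]
ee_rot: [-0.249, 3.129, -0.001]
force: [0.0, -0.2, -0.4]
opening: -0.4
grip_force: 0.0
```

Request:
{"method": "carry_out", "body": {
  "travel": [
    [-0.05,0,0.1],
    [-0.1,0,0.13],
    [-0.15,0,0.13],
    [-0.2,0,0.13],
    [-0.23,0,0.13],
    [-0.25,0,0.13],
    [-0.25,0,0.13]
  ],
  "delta_rot": [
    [0,0,0],
    [0,0,0],
    [0,0,0],
    [0,0,0],
    [0,0,0],
    [0,0,0],
    [0,0,0]
  ]
}}

```text
time: 3.78
eef_pos: [560.9, -44.1, 40.3]
ee_rot: [0.251, -3.132, -0.0]
force: [0.1, -1.1, 0.7]
opening: -0.0
grip_force: 0.0
```

```bash
python3 - <<'E'
from h import *
s=env.observe();print(s["eef_pos"],s["force"])
im,d=env.grab_frame("top");cv2.imwrite("pics/t1.png",cv2.resize(im[150:300,200:400],None,fx=4,fy=4)[...,::-1])
E
```

```text
[560.93536998 -44.13719013  40.34904751] [ 0.10519738 -1.12784744  0.74476959]
```

View pics/t1.png

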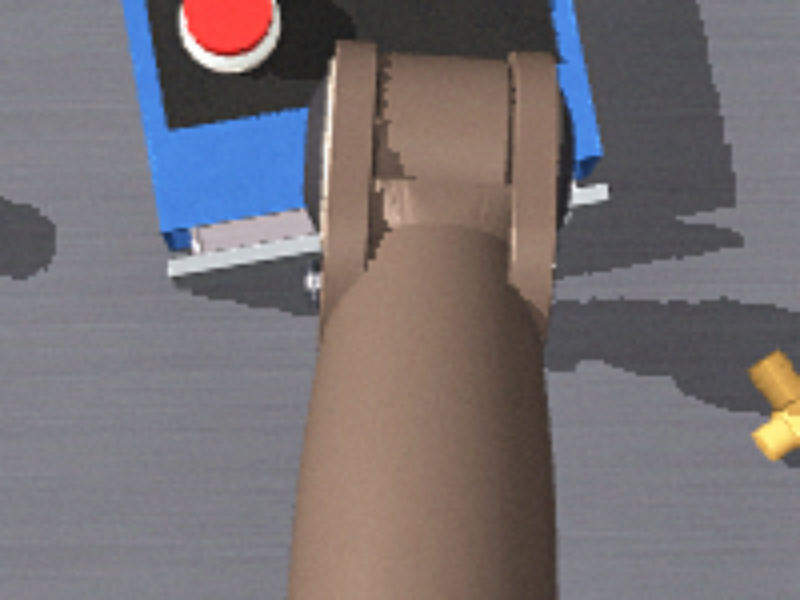

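The arm hides the tool in the crop; the front (its left end at (170,268)) is still shut, about 14 mm ahead of the finger.

Request:
{"method": "carry_out", "body": {
  "travel": [
    [-0.02,0,0],
    [-0.04,0,0],
    [-0.06,0,0],
    [-0.08,0,0],
    [-0.1,0,0],
    [-0.11,0,0],
    [-0.12,0,0],
    [-0.12,0,0]
  ],
  "delta_rot": [
    [0,0,0],
    [0,0,0],
    [0,0,0],
    [0,0,0],
    [0,0,0],
    [0,0,0],
    [0,0,0],
    [0,0,0]
  ]
}}

```text
time: 4.82
eef_pos: [572.7, -42.2, 40.3]
ee_rot: [-0.252, 3.132, 0.0]
force: [-0.4, -0.1, -0.7]
opening: 0.1
grip_force: 0.0
```

Request:
{"method": "carry_out", "body": {
  "travel": [
    [-0.01,0,0],
    [-0.02,0,0],
    [-0.02,0,0]
  ],
  "delta_rot": [
    [0,0,0],
    [0,0,0],
    [0,0,0]
  ]
}}

```text
time: 5.2
eef_pos: [574.6, -41.9, 40.3]
ee_rot: [0.252, -3.131, -0.0]
force: [0.2, 0.4, -0.1]
opening: -0.3
grip_force: 0.0
```

Request:
{"method": "carry_out", "body": {
  "travel": [
    [-0.01,0,0],
    [-0.02,0,0],
    [-0.02,0,0]
  ],
  "delta_rot": [
    [0,0,0],
    [0,0,0],
    [0,0,0]
  ]
}}

```text
time: 5.58
eef_pos: [575.6, -41.8, 40.0]
ee_rot: [0.251, -3.129, 0.0]
force: [-5.2, -1.8, 2.6]
opening: -0.2
grip_force: 0.0
```

Request:
{"method": "carry_out", "body": {
  "travel": [
    [-0.01,0,0],
    [-0.01,0,0]
  ],
  "delta_rot": [
    [0,0,0],
    [0,0,0]
  ]
}}

```text
time: 5.82
eef_pos: [576.6, -41.6, 40.0]
ee_rot: [0.251, -3.13, 0.0]
force: [-5.6, -2.0, 2.2]
opening: 0.1
grip_force: 0.0
```

Request:
{"method": "carry_out", "body": {
  "travel": [
    [-0.01,0,0],
    [-0.01,0,0]
  ],
  "delta_rot": [
    [0,0,0],
    [0,0,0]
  ]
}}

```text
time: 6.08
eef_pos: [577.5, -41.4, 40.0]
ee_rot: [0.251, -3.129, 0.0]
force: [-5.7, 0.1, 2.5]
opening: -0.1
grip_force: 0.0
```

Request:
{"method": "carry_out", "body": {
  "travel": [
    [-0.01,0,0],
    [-0.01,0,0]
  ],
  "delta_rot": [
    [0,0,0],
    [0,0,0]
  ]
}}

```text
time: 6.32
eef_pos: [578.4, -41.3, 40.0]
ee_rot: [0.251, -3.129, 0.0]
force: [-5.1, -1.0, 1.6]
opening: 0.2
grip_force: 0.0
```

Request:
{"method": "carry_out", "body": {
  "travel": [
    [-0.01,0,0],
    [-0.01,0,0]
  ],
  "delta_rot": [
    [0,0,0],
    [0,0,0]
  ]
}}

```text
time: 6.58
eef_pos: [579.4, -41.1, 40.0]
ee_rot: [0.251, -3.129, 0.0]
force: [-5.6, -1.4, 1.7]
opening: -0.1
grip_force: 0.0
```

Request:
{"method": "carry_out", "body": {
  "travel": [
    [-0.01,0,0],
    [-0.01,0,0]
  ],
  "delta_rot": [
    [0,0,0],
    [0,0,0]
  ]
}}

```text
time: 6.82
eef_pos: [580.4, -40.9, 40.0]
ee_rot: [0.251, -3.129, 0.0]
force: [-5.6, -0.9, 2.0]
opening: 0.2
grip_force: 0.0
```

Request:
{"method": "carry_out", "body": {
  "travel": [
    [-0.007,0,0],
    [-0.007,0,0]
  ],
  "delta_rot": [
    [0,0,0],
    [0,0,0]
  ]
}}

```text
time: 7.08
eef_pos: [581.1, -40.8, 40.0]
ee_rot: [0.251, -3.129, 0.0]
force: [-5.1, -1.3, 3.3]
opening: -0.0
grip_force: 0.0
```

Request:
{"method": "carry_out", "body": {
  "travel": [
    [-0.01,0,0],
    [-0.01,0,0]
  ],
  "delta_rot": [
    [0,0,0],
    [0,0,0]
  ]
}}

```text
time: 7.32
eef_pos: [582.1, -40.7, 40.0]
ee_rot: [0.251, -3.129, 0.0]
force: [-5.8, -1.5, 2.7]
opening: -0.1
grip_force: 0.0
```

Request:
{"method": "carry_out", "body": {
  "travel": [
    [-0.007,0,0],
    [-0.007,0,0]
  ],
  "delta_rot": [
    [0,0,0],
    [0,0,0]
  ]
}}

```text
time: 7.58
eef_pos: [582.7, -40.6, 40.0]
ee_rot: [0.251, -3.129, 0.0]
force: [-5.0, -0.9, 2.6]
opening: -0.1
grip_force: 0.0
```

Request:
{"method": "carry_out", "body": {
  "travel": [
    [-0.01,0,0],
    [-0.01,0,0]
  ],
  "delta_rot": [
    [0,0,0],
    [0,0,0]
  ]
}}

```text
time: 7.82
eef_pos: [583.6, -40.4, 40.0]
ee_rot: [0.251, -3.129, 0.0]
force: [-6.5, -0.1, 2.4]
opening: 0.1
grip_force: 0.0
```

Request:
{"method": "carry_out", "body": {
  "travel": [
    [-0.007,0,0],
    [-0.007,0,0]
  ],
  "delta_rot": [
    [0,0,0],
    [0,0,0]
  ]
}}

```text
time: 8.07
eef_pos: [583.9, -40.4, 39.9]
ee_rot: [0.251, -3.128, 0.0]
force: [-6.8, -0.9, 2.5]
opening: 0.0
grip_force: 0.0
```

Request:
{"method": "carry_out", "body": {
  "travel": [
    [-0.007,0,0],
    [-0.007,0,0]
  ],
  "delta_rot": [
    [0,0,0],
    [0,0,0]
  ]
}}

```text
time: 8.32
eef_pos: [584.2, -40.3, 39.9]
ee_rot: [0.251, -3.128, 0.001]
force: [-8.8, -1.8, 3.2]
opening: -0.3
grip_force: 0.0
```

Request:
{"method": "carry_out", "body": {
  "travel": [
    [-0.006,0,0],
    [-0.006,0,0]
  ],
  "delta_rot": [
    [0,0,0],
    [0,0,0]
  ]
}}

```text
time: 8.57
eef_pos: [584.4, -40.3, 39.7]
ee_rot: [0.25, -3.127, 0.001]
force: [-10.3, -2.2, 3.3]
opening: -0.1
grip_force: 0.0
```

Request:
{"method": "carry_out", "body": {
  "travel": [
    [-0.006,0,0],
    [-0.01,0,0],
    [-0.01,0,0]
  ],
  "delta_rot": [
    [0,0,0],
    [0,0,0],
    [0,0,0]
  ]
}}

```text
time: 8.95
eef_pos: [584.7, -40.2, 39.7]
ee_rot: [0.25, -3.126, 0.001]
force: [-11.9, -2.4, 4.9]
opening: -0.2
grip_force: 0.0
```

Request:
{"method": "carry_out", "body": {
  "travel": [
    [-0.006,0,0],
    [-0.006,0,0]
  ],
  "delta_rot": [
    [0,0,0],
    [0,0,0]
  ]
}}

```text
time: 9.2
eef_pos: [585.0, -40.1, 39.5]
ee_rot: [0.25, -3.125, 0.001]
force: [-12.8, -2.1, 4.4]
opening: 0.0
grip_force: 0.0
```

Request:
{"method": "carry_out", "body": {
  "travel": [
    [0.03,0,0],
    [0.06,0,0],
    [0.1,0,0],
    [0.14,0,0],
    [0.18,0,0],
    [0.22,0,0],
    [0.26,0,0],
    [0.3,0,0]
  ],
  "delta_rot": [
    [0,0,0],
    [0,0,0],
    [0,0,0],
    [0,0,0],
    [0,0,0],
    [0,0,0],
    [0,0,0],
    [0,0,0]
  ]
}}

```text
time: 10.2
eef_pos: [558.9, -44.5, 40.4]
ee_rot: [-0.252, 3.131, 0.0]
force: [-2.6, -1.7, -0.4]
opening: 0.4
grip_force: 0.0
```

Request:
{"method": "carry_out", "body": {
  "travel": [
    [0.05,0,0],
    [0.1,0,0],
    [0.15,0,0],
    [0.2,0,0],
    [0.25,0,0],
    [0.3,0,0],
    [0.35,0,0],
    [0.4,0,0]
  ],
  "delta_rot": [
    [0,0,0],
    [0,0,0],
    [0,0,0],
    [0,0,0],
    [0,0,0],
    [0,0,0],
    [0,0,0],
    [0,0,0]
  ]
}}

```text
time: 11.2
eef_pos: [519.4, -50.9, 40.5]
ee_rot: [-0.251, 3.131, -0.0]
force: [0.5, 0.5, -0.6]
opening: 0.2
grip_force: 0.0
```

Request:
{"method": "carry_out", "body": {
  "travel": [
    [0.05,0,0],
    [0.15,0,0],
    [0.25,0,-0.1],
    [0.3,0,-0.5],
    [0.3,0,-0.8]
  ],
  "delta_rot": [
    [0,0,0],
    [0,0,0],
    [0,0,0],
    [0,0,0],
    [0,0,0]
  ]
}}

```text
time: 11.82
eef_pos: [489.2, -55.8, 122.4]
ee_rot: [-0.251, 3.131, -0.0]
force: [0.5, -0.5, -0.3]
opening: -0.3
grip_force: 0.0
```

```bash
cat >> h.py <<'E'
A=np.deg2rad(9.1);X=np.array([np.cos(A),np.sin(A)]);Y=np.array([-np.sin(A),np.cos(A)]);O=np.array([585.6,-40.])
def toD(P): q=P[:,:2]-O; return np.c_[q@X,q@Y,P[:,2]-80]
E
python3 - <<'E'
from h import *
s=env.observe();print(s["eef_pos"],s["force"])
for c in("scene","top"):
    im,d=env.grab_frame(c)
    D=toD(pts(c,d,np.ones(d.shape,bool)))
    for y in (-135,-110,-80,-50,0,50,80,110,135):
        q=D[(abs(D[:,1]-y)<8)&(D[:,2]>-8)&(D[:,2]<2.5)&(D[:,0]<15)&(D[:,0]>-100)]
        if len(q): print(c,y,len(q),np.percentile(q[:,0],[2,50,98]).round(1))
E
```

```text
[489.1516882  -55.7911926  122.36713252] [ 0.51284382 -0.48660106 -0.33027386]
scene -135 24 [-43.9 -33.9 -31. ]
scene -110 25 [-42.6 -34.7 -31.3]
scene -80 23 [-45.3 -35.4 -30.3]
scene -50 26 [-42.9 -34.9 -30.2]
scene 0 23 [-47.  -35.2 -31.4]
scene 50 24 [-44.8 -35.2 -30.7]
scene 80 22 [-44.6 -35.8 -32.4]
scene 110 21 [-47.7 -34.5 -31.3]
scene 135 20 [-44.5 -35.6 -31.9]
top 50 24 [-45.7 -39.1 -34. ]
top 80 23 [-46.  -40.1 -34.5]
top 110 24 [-45.7 -41.3 -34.3]
top 135 29 [-45.9 -40.1 -34.4]
```

Request:
{"method": "carry_out", "body": {
  "travel": [
    [-0.5,0,0],
    [-0.93,0,0],
    [-0.93,0,0.35],
    [-0.93,0,0.7],
    [-0.93,0,0.7]
  ],
  "delta_rot": [
    [0,0,0],
    [0,0,0],
    [0,0,0],
    [0,0,0],
    [0,0,0]
  ]
}}

```text
time: 12.55
eef_pos: [578.8, -40.6, 47.3]
ee_rot: [0.251, -3.125, -0.001]
force: [-0.8, 0.0, 0.1]
opening: -0.0
grip_force: 0.0
```

Request:
{"method": "carry_out", "body": {
  "travel": [
    [0.03,0,0],
    [0.06,0,0],
    [0.1,0,0],
    [0.13,0,0],
    [0.16,0,0],
    [0.19,0,0],
    [0.22,0,0],
    [0.25,0,0]
  ],
  "delta_rot": [
    [0,0,0],
    [0,0,0],
    [0,0,0],
    [0,0,0],
    [0,0,0],
    [0,0,0],
    [0,0,0],
    [0,0,0]
  ]
}}

```text
time: 13.55
eef_pos: [556.9, -44.8, 50.4]
ee_rot: [-0.252, 3.131, -0.0]
force: [0.7, -0.1, 1.1]
opening: 0.0
grip_force: 0.6
```

Request:
{"method": "carry_out", "body": {
  "travel": [
    [0.04,0,0],
    [0.08,0,0],
    [0.12,0,0],
    [0.165,0,0],
    [0.21,0,0],
    [0.255,0,0],
    [0.3,0,0],
    [0.345,0,0]
  ],
  "delta_rot": [
    [0,0,0],
    [0,0,0],
    [0,0,0],
    [0,0,0],
    [0,0,0],
    [0,0,0],
    [0,0,0],
    [0,0,0]
  ]
}}

```text
time: 14.55
eef_pos: [522.6, -50.3, 50.3]
ee_rot: [-0.251, 3.131, -0.0]
force: [-0.1, 0.7, 0.6]
opening: 0.1
grip_force: 0.6
```

Request:
{"method": "carry_out", "body": {
  "travel": [
    [0.045,0,0],
    [0.09,0,0],
    [0.135,0,0],
    [0.18,0,0],
    [0.225,0,0],
    [0.27,0,0],
    [0.305,0,0],
    [0.33,0,0]
  ],
  "delta_rot": [
    [0,0,0],
    [0,0,0],
    [0,0,0],
    [0,0,0],
    [0,0,0],
    [0,0,0],
    [0,0,0],
    [0,0,0]
  ]
}}

```text
time: 15.55
eef_pos: [490.0, -55.6, 50.3]
ee_rot: [0.251, -3.131, -0.0]
force: [1.2, 0.2, 1.1]
opening: 0.4
grip_force: 0.5
```

Request:
{"method": "carry_out", "body": {
  "travel": [
    [-0.1,0,0],
    [-0.15,0,-0.1],
    [-0.15,0,-0.5],
    [-0.15,0.3,-0.9]
  ],
  "delta_rot": [
    [0,0,0],
    [0,0,0],
    [0,0,0],
    [0,0,0]
  ]
}}

```text
time: 16.05
eef_pos: [500.8, -24.1, 141.5]
ee_rot: [0.248, -3.131, 0.0]
force: [0.6, -0.5, 0.6]
opening: -0.3
grip_force: 0.0
```

Request:
{"method": "carry_out", "body": {
  "travel": [
    [-0.024,0.46,0],
    [-0.048,0.917,0]
  ],
  "delta_rot": [
    [0,0,0],
    [0,0,0]
  ],
  "jaw": -1
}}

```text
time: 16.3
eef_pos: [491.2, 69.0, 141.7]
ee_rot: [-0.25, 3.13, 0.0]
force: [0.3, -0.3, -0.3]
opening: 35.7
grip_force: 0.0
```

Request:
{"method": "carry_out", "body": {
  "travel": [
    [-0.024,0.46,0],
    [-0.048,0.917,0]
  ],
  "delta_rot": [
    [0,0,0],
    [0,0,0]
  ]
}}

```text
time: 16.55
eef_pos: [480.7, 160.8, 141.1]
ee_rot: [-0.252, 3.131, 0.0]
force: [0.3, 0.3, 0.5]
opening: 72.2
grip_force: 0.0
```

Request:
{"method": "carry_out", "body": {
  "travel": [
    [-0.024,0.46,0],
    [-0.048,0.917,0]
  ],
  "delta_rot": [
    [0,0,0],
    [0,0,0]
  ]
}}

```text
time: 16.8
eef_pos: [470.7, 252.2, 141.0]
ee_rot: [-0.252, 3.131, 0.0]
force: [-0.4, -0.3, 0.1]
opening: 85.5
grip_force: 0.0
```

Request:
{"method": "carry_out", "body": {
  "travel": [
    [-0.024,0.46,0],
    [-0.048,0.917,0],
    [-0.048,0.917,0]
  ],
  "delta_rot": [
    [0,0,0],
    [0,0,0],
    [0,0,0]
  ]
}}

```text
time: 17.18
eef_pos: [460.4, 344.6, 140.3]
ee_rot: [-0.258, 3.131, 0.001]
force: [0.4, -0.6, -0.9]
opening: 85.5
grip_force: 0.0
```

```bash
python3 - <<'E'
from h import *
s=env.observe();print(s["eef_pos"],s["opening"])
for c in("top","scene"):
    im,d=env.grab_frame(c)
    if c=="top": cv2.imwrite("pics/t2.png",cv2.resize(im[150:300,140:360],None,fx=3.6,fy=3.6)[...,::-1])
    D=toD(pts(c,d,np.ones(d.shape,bool)))
    for y in (-135,-80,0,80,135):
        q=D[(abs(D[:,1]-y)<8)&(D[:,2]>-8)&(D[:,2]<2.5)&(D[:,0]<15)&(D[:,0]>-160)]
        if len(q): print(c,y,len(q),np.percentile(q[:,0],[2,50,98]).round(1))
    for o in env.cut_out(c,"plug"):
        p=toD(pts(c,d,o["pixels"])); print("plug",c,round(o["confidence"],2),o["centre"],np.median(p,0).round(),np.percentile(p,5,0).round(),np.percentile(p,95,0).round())
    for o in env.cut_out(c,"cap"):
        p=pts(c,d,o["pixels"]); print("cap",c,round(o["confidence"],2),o["centre"],np.percentile(p,2,0).round(),np.percentile(p,98,0).round())
E
```

```text
[460.43153058 344.60337325 140.3069571 ] 85.50802457881628
top -135 23 [-121.8 -115.5 -110.7]
top -80 21 [-122.3 -116.8 -110.9]
top 0 22 [-122.4 -116.2 -111.1]
top 80 25 [-122.3 -117.3 -110.4]
top 135 27 [-122.1 -116.9 -111.2]
cap top 0.71 [153.1, 294.0] [349. 317.   3.] [397. 364.  38.]
cap top 0.47 [297.2, 227.0] [ 455. -175.    9.] [626.  78.  82.]
cap top 0.45 [153.7, 266.4] [436. 294.   0.] [463. 360. 199.]
scene -135 27 [-120.4 -111.  -106.3]
scene -80 22 [-120.  -111.5 -106.5]
scene 0 20 [-119.8 -110.9 -107.6]
scene 80 20 [-119.4 -113.1 -108.5]
scene 135 19 [-118.5 -112.3 -107.4]
plug scene 0.52 [247.1, 228.4] [-35. -40. -44.] [-42. -46. -51.] [-27. -33. -42.]
cap scene 0.76 [375.2, 186.0] [359. 314.   4.] [400. 359.  38.]
cap scene 0.71 [379.1, 203.1] [446. 317.   7.] [488. 362.  38.]
cap scene 0.53 [412.9, 204.8] [471. 383.   4.] [624. 468. 140.]
```

View pics/t2.png

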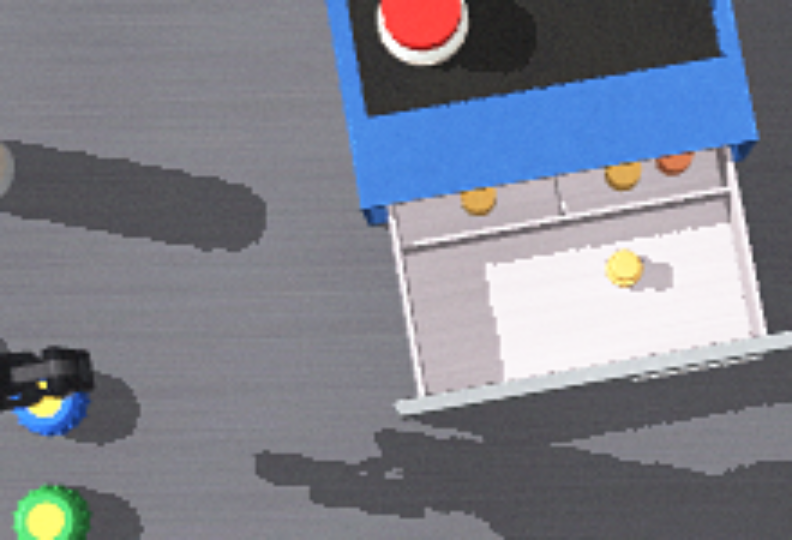

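The crop shows the plug right of the middle of the front compartment at about (625,268), so the cap goes on the left. The gripper stands over the small blue cap at (50,400).

Request:
{"method": "carry_out", "body": {
  "travel": [
    [-0.005,-0.03,0.4],
    [-0.005,-0.03,0.8]
  ],
  "delta_rot": [
    [0,0,0],
    [0,0,0]
  ]
}}

```text
time: 17.73
eef_pos: [462.5, 337.9, 60.2]
ee_rot: [-0.249, 3.13, 0.002]
force: [0.1, -0.3, -0.7]
opening: 85.3
grip_force: 0.0
```

Request:
{"method": "carry_out", "body": {
  "travel": [
    [0,0,0.25],
    [0,0,0.4],
    [0,0,0.52],
    [0,0,0.55],
    [0,0,0.55]
  ],
  "delta_rot": [
    [0,0,0],
    [0,0,0],
    [0,0,0],
    [0,0,0],
    [0,0,0]
  ]
}}

```text
time: 18.35
eef_pos: [462.0, 339.0, 5.8]
ee_rot: [-0.251, 3.131, 0.001]
force: [-0.0, -0.0, -0.3]
opening: 85.2
grip_force: 0.0
```

Request:
{"method": "carry_out", "body": {
  "travel": [
    [0,0,0],
    [0,0,0],
    [0,0,0],
    [0,0,0],
    [0,0,0],
    [0,0,0]
  ],
  "delta_rot": [
    [0,0,0],
    [0,0,0],
    [0,0,0],
    [0,0,0],
    [0,0,0],
    [0,0,0]
  ],
  "jaw": 1,
  "newtons": 25
}}

```text
time: 19.1
eef_pos: [462.1, 339.2, 6.1]
ee_rot: [-0.252, 3.13, 0.001]
force: [-0.5, 0.1, 5.8]
opening: 48.1
grip_force: 26.6
```

Request:
{"method": "carry_out", "body": {
  "travel": [
    [0,0,-0.15],
    [0,0,-0.6],
    [0,0,-1],
    [0,0,-1]
  ],
  "delta_rot": [
    [0,0,0],
    [0,0,0],
    [0,0,0],
    [0,0,0]
  ]
}}

```text
time: 19.6
eef_pos: [463.4, 339.9, 109.5]
ee_rot: [-0.251, 3.126, 0.005]
force: [-0.3, -0.5, -1.2]
opening: 48.1
grip_force: 26.2
```

Request:
{"method": "carry_out", "body": {
  "travel": [
    [-0.006,-0.3,0],
    [-0.012,-0.6,0],
    [-0.018,-0.86,0]
  ],
  "delta_rot": [
    [0,0,0],
    [0,0,0],
    [0,0,0]
  ]
}}

```text
time: 19.98
eef_pos: [476.5, 252.8, 104.3]
ee_rot: [0.251, -3.13, 0.002]
force: [0.5, 0.1, -0.5]
opening: 47.8
grip_force: 26.2
```

Request:
{"method": "carry_out", "body": {
  "travel": [
    [-0.006,-0.3,0],
    [-0.012,-0.6,0],
    [-0.018,-0.86,0]
  ],
  "delta_rot": [
    [0,0,0],
    [0,0,0],
    [0,0,0]
  ]
}}

```text
time: 20.35
eef_pos: [492.0, 168.1, 104.3]
ee_rot: [0.251, -3.13, 0.001]
force: [0.3, 0.2, -0.3]
opening: 47.8
grip_force: 26.2
```

Request:
{"method": "carry_out", "body": {
  "travel": [
    [-0.006,-0.3,0],
    [-0.012,-0.6,0],
    [-0.018,-0.86,0]
  ],
  "delta_rot": [
    [0,0,0],
    [0,0,0],
    [0,0,0]
  ]
}}

```text
time: 20.72
eef_pos: [507.5, 83.6, 104.4]
ee_rot: [0.251, -3.13, 0.001]
force: [0.5, 0.7, -1.5]
opening: 48.0
grip_force: 26.2
```

Request:
{"method": "carry_out", "body": {
  "travel": [
    [-0.006,-0.3,0],
    [-0.012,-0.6,0],
    [-0.018,-0.86,0],
    [-0.018,-0.86,0],
    [-0.018,-0.86,0]
  ],
  "delta_rot": [
    [0,0,0],
    [0,0,0],
    [0,0,0],
    [0,0,0],
    [0,0,0]
  ]
}}

```text
time: 21.35
eef_pos: [523.1, 0.6, 104.7]
ee_rot: [0.251, -3.13, -0.001]
force: [-0.1, 0.9, -0.8]
opening: 47.7
grip_force: 26.3
```

```bash
python3 - <<'E'
from h import *
s=env.observe();print(s["eef_pos"],s["opening"],s["force"],toD(np.array([s["eef_pos"]])))
im,d=env.grab_frame("scene")
cv2.imwrite("pics/s3.png",cv2.resize(im[130:300,160:400],None,fx=3.3,fy=3.3)[...,::-1])
for o in env.cut_out("scene","cap"):
    p=pts("scene",d,o["pixels"]); print(round(o["confidence"],2),o["centre"],np.percentile(p,2,0).round(),np.percentile(p,98,0).round())
E
```

```text
[523.08977993   0.58584377 104.70203216] 47.708916670843244 [-0.10358707  0.94166125 -0.80136778] [[-55.30447575  49.96151808  24.70203216]]
0.75 [276.2, 197.7] [469. -23.  39.] [550.  24. 137.]
0.56 [117.8, 250.4] [ 568. -535.   -0.] [ 628. -391.   12.]
0.5 [370.7, 188.5] [351. 314.   1.] [399. 363.  38.]
0.48 [414.3, 204.0] [475. 421.   6.] [521. 471.  49.]
```

View pics/s3.png

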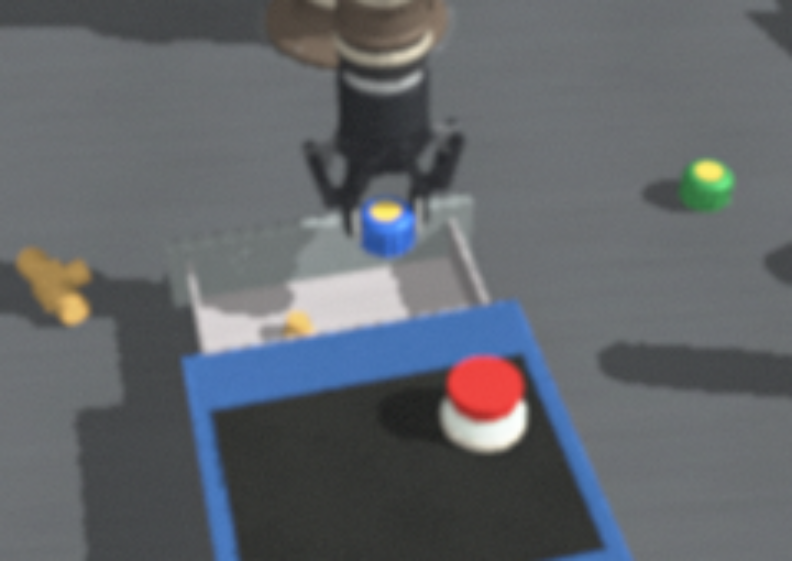

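The cap hangs upright in the fingers at (387,225) over the left half of the front compartment, and the plug is at (299,323), clear of it.

Request:
{"method": "carry_out", "body": {
  "travel": [
    [0,0,0.25],
    [0,0,0.5],
    [0,0,0.65],
    [0,0,0.74],
    [0,0,0.78],
    [0,0,0.8],
    [0,0,0.82],
    [0,0,0.82]
  ],
  "delta_rot": [
    [0,0,0],
    [0,0,0],
    [0,0,0],
    [0,0,0],
    [0,0,0],
    [0,0,0],
    [0,0,0],
    [0,0,0]
  ]
}}

```text
time: 22.45
eef_pos: [523.9, 0.3, 23.5]
ee_rot: [-0.251, 3.131, -0.0]
force: [-0.2, -0.8, -0.1]
opening: 47.8
grip_force: 26.3
```

Request:
{"method": "carry_out", "body": {
  "travel": [
    [0,0,0.01],
    [0,0,0.015],
    [0,0,0.015]
  ],
  "delta_rot": [
    [0,0,0],
    [0,0,0],
    [0,0,0]
  ]
}}

```text
time: 22.82
eef_pos: [523.7, 0.3, 21.8]
ee_rot: [0.252, -3.131, -0.0]
force: [0.0, -0.2, -0.7]
opening: 48.1
grip_force: 26.3
```

Request:
{"method": "carry_out", "body": {
  "travel": [
    [0,0,0.01],
    [0,0,0.015],
    [0,0,0.015]
  ],
  "delta_rot": [
    [0,0,0],
    [0,0,0],
    [0,0,0]
  ]
}}

```text
time: 23.2
eef_pos: [523.6, 0.3, 20.2]
ee_rot: [0.252, -3.131, -0.0]
force: [-0.3, -0.6, -0.8]
opening: 48.0
grip_force: 26.3
```

Request:
{"method": "carry_out", "body": {
  "travel": [
    [0,0,0.007],
    [0,0,0.007]
  ],
  "delta_rot": [
    [0,0,0],
    [0,0,0]
  ]
}}

```text
time: 23.45
eef_pos: [524.0, 0.4, 20.0]
ee_rot: [-0.252, 3.131, 0.0]
force: [-0.2, -0.1, 3.4]
opening: 47.7
grip_force: 26.6
```

Request:
{"method": "carry_out", "body": {
  "travel": [
    [0,0,0],
    [0,0,0],
    [0,0,0],
    [0,0,0]
  ],
  "delta_rot": [
    [0,0,0],
    [0,0,0],
    [0,0,0],
    [0,0,0]
  ],
  "jaw": -0.65
}}

```text
time: 23.95
eef_pos: [523.6, 0.3, 19.5]
ee_rot: [0.252, -3.131, 0.0]
force: [0.8, 0.2, -0.0]
opening: 70.6
grip_force: 0.0
```

Request:
{"method": "carry_out", "body": {
  "travel": [
    [0,0,-0.1],
    [0,0,-0.4],
    [0,0,-0.8],
    [0,0,-1],
    [0,0,-1]
  ],
  "delta_rot": [
    [0,0,0],
    [0,0,0],
    [0,0,0],
    [0,0,0],
    [0,0,0]
  ]
}}

```text
time: 24.58
eef_pos: [525.0, 0.3, 121.9]
ee_rot: [-0.251, 3.127, -0.0]
force: [0.4, -0.1, -0.5]
opening: 70.4
grip_force: 0.0
```

Request:
{"method": "carry_out", "body": {
  "travel": [
    [0.5,-0.25,0],
    [1,-0.5,0],
    [1,-0.5,0]
  ],
  "delta_rot": [
    [0,0,0],
    [0,0,0],
    [0,0,0]
  ],
  "jaw": 1
}}

```text
time: 24.95
eef_pos: [429.5, -66.1, 118.5]
ee_rot: [0.247, -3.129, -0.0]
force: [0.6, 0.0, 0.5]
opening: 15.8
grip_force: 0.0
```

Request:
{"method": "carry_out", "body": {
  "travel": [
    [0.05,0,0.1],
    [0.08,0,0.5],
    [0.08,0,0.82],
    [0.08,0,0.82]
  ],
  "delta_rot": [
    [0,0,0],
    [0,0,0],
    [0,0,0],
    [0,0,0]
  ]
}}

```text
time: 25.45
eef_pos: [423.1, -65.4, 34.8]
ee_rot: [0.253, -3.126, -0.002]
force: [-0.6, 0.3, 0.1]
opening: -0.2
grip_force: 0.0
```

```bash
python3 - <<'E'
from h import *
s=env.observe();print(s["eef_pos"],s["force"],toD(np.array([s["eef_pos"]])))
for c in ("scene","top"):
    im,d=env.grab_frame(c)
    if c=="scene": cv2.imwrite("pics/s4.png",cv2.resize(im[130:300,160:400],None,fx=3.3,fy=3.3)[...,::-1])
    D=toD(pts(c,d,np.ones(d.shape,bool)))
    for y in (-135,-80,0,80,135):
        q=D[(abs(D[:,1]-y)<8)&(D[:,2]>-8)&(D[:,2]<2.5)&(D[:,0]<15)&(D[:,0]>-145)]
        if len(q): print(c,y,len(q),np.percentile(q[:,0],[2,50,98]).round(1))
    for l in("cap","plug"):
      for o in env.cut_out(c,l):
        p=toD(pts(c,d,o["pixels"])); print(l,round(o["confidence"],2),o["centre"],np.percentile(p,2,0).round(),np.percentile(p,98,0).round())
E
```

```text
[423.09815876 -65.4187568   34.76614662] [-0.62644069  0.25865392  0.068844  ] [[-164.47674311    0.60214573  -45.23385338]]
scene -135 20 [-118.8 -111.2 -107.6]
scene -80 23 [-121.5 -111.  -106.4]
scene 0 21 [-120.3 -111.4 -108.4]
scene 80 24 [-120.7 -111.3 -107.8]
scene 135 19 [-119.7 -112.3 -107.1]
cap 0.82 [275.8, 218.6] [-79.  22. -61.] [-29.  72. -28.]
cap 0.75 [414.0, 203.8] [-36. 469. -74.] [ 11. 523. -31.]
cap 0.73 [374.0, 186.5] [-166.  384.  -77.] [-122.  429.  -41.]
top -135 23 [-121.7 -116.5 -110.6]
top 80 23 [-122.  -115.7 -110.7]
top 135 29 [-122.1 -115.8 -110.5]
cap 0.97 [111.2, 249.4] [-43. 471. -75.] [ 18. 530. -30.]
cap 0.83 [283.7, 235.0] [-77.  27. -42.] [-35.  70. -26.]
cap 0.57 [153.0, 291.3] [-174.  385.  -79.] [-127.  430.  -40.]
plug 0.45 [312.9, 222.5] [-52. -51. -66.] [-26. -25. -40.]
```

View pics/s4.png

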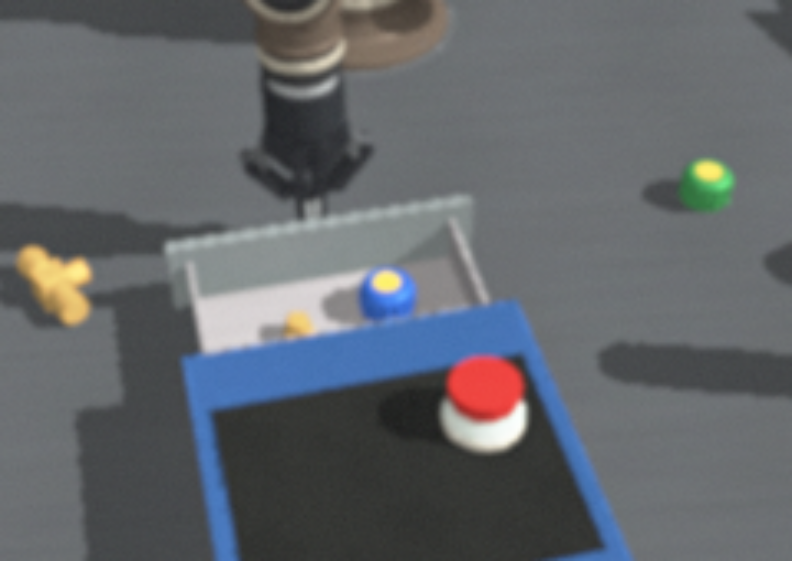

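The cap stands upright on the compartment floor at (387,295), with the plug at (299,323). The shut fingers are in front of the panel at (312,210).

Request:
{"method": "carry_out", "body": {
  "travel": [
    [-0.045,0,0],
    [-0.09,0,0],
    [-0.135,0,0],
    [-0.18,0,0],
    [-0.22,0,0],
    [-0.25,0,0],
    [-0.28,0,0],
    [-0.31,0,0]
  ],
  "delta_rot": [
    [0,0,0],
    [0,0,0],
    [0,0,0],
    [0,0,0],
    [0,0,0],
    [0,0,0],
    [0,0,0],
    [0,0,0]
  ]
}}

```text
time: 26.75
eef_pos: [455.5, -61.4, 37.5]
ee_rot: [0.251, -3.131, 0.0]
force: [-0.5, 0.9, 1.6]
opening: 0.1
grip_force: 0.0
```

Request:
{"method": "carry_out", "body": {
  "travel": [
    [-0.03,0,0],
    [-0.06,0,0],
    [-0.1,0,0],
    [-0.14,0,0],
    [-0.18,0,0],
    [-0.22,0,0],
    [-0.26,0,0],
    [-0.3,0,0]
  ],
  "delta_rot": [
    [0,0,0],
    [0,0,0],
    [0,0,0],
    [0,0,0],
    [0,0,0],
    [0,0,0],
    [0,0,0],
    [0,0,0]
  ]
}}

```text
time: 27.75
eef_pos: [485.5, -56.5, 37.6]
ee_rot: [0.252, -3.131, -0.0]
force: [-2.1, -0.5, -0.2]
opening: -0.2
grip_force: 0.0
```

Request:
{"method": "carry_out", "body": {
  "travel": [
    [-0.04,0,0],
    [-0.08,0,0],
    [-0.12,0,0],
    [-0.16,0,0],
    [-0.2,0,0],
    [-0.24,0,0],
    [-0.28,0,0],
    [-0.32,0,0]
  ],
  "delta_rot": [
    [0,0,0],
    [0,0,0],
    [0,0,0],
    [0,0,0],
    [0,0,0],
    [0,0,0],
    [0,0,0],
    [0,0,0]
  ]
}}

```text
time: 28.75
eef_pos: [517.1, -51.4, 37.6]
ee_rot: [0.252, -3.131, 0.0]
force: [-1.4, -1.1, 0.7]
opening: 0.2
grip_force: 0.0
```

Request:
{"method": "carry_out", "body": {
  "travel": [
    [-0.04,0,0],
    [-0.08,0,0],
    [-0.12,0,0],
    [-0.16,0,0],
    [-0.2,0,0],
    [-0.24,0,0],
    [-0.28,0,0],
    [-0.32,0,0]
  ],
  "delta_rot": [
    [0,0,0],
    [0,0,0],
    [0,0,0],
    [0,0,0],
    [0,0,0],
    [0,0,0],
    [0,0,0],
    [0,0,0]
  ]
}}

```text
time: 29.75
eef_pos: [548.5, -46.3, 37.5]
ee_rot: [0.251, -3.131, 0.0]
force: [-4.6, -0.7, 1.4]
opening: -0.1
grip_force: 0.0
```

Request:
{"method": "carry_out", "body": {
  "travel": [
    [-0.035,0,0],
    [-0.07,0,0],
    [-0.1,0,0],
    [-0.13,0,0],
    [-0.16,0,0],
    [-0.19,0,0],
    [-0.22,0,0],
    [-0.24,0,0]
  ],
  "delta_rot": [
    [0,0,0],
    [0,0,0],
    [0,0,0],
    [0,0,0],
    [0,0,0],
    [0,0,0],
    [0,0,0],
    [0,0,0]
  ]
}}

```text
time: 30.75
eef_pos: [571.3, -42.6, 37.4]
ee_rot: [0.251, -3.13, 0.0]
force: [-6.9, -0.9, 3.0]
opening: 0.1
grip_force: 0.0
```

Request:
{"method": "carry_out", "body": {
  "travel": [
    [-0.01,0,0],
    [-0.02,0,0],
    [-0.02,0,0]
  ],
  "delta_rot": [
    [0,0,0],
    [0,0,0],
    [0,0,0]
  ]
}}

```text
time: 31.12
eef_pos: [573.4, -42.3, 37.4]
ee_rot: [0.251, -3.13, 0.0]
force: [-7.9, -0.4, 1.2]
opening: -0.1
grip_force: 0.0
```

Request:
{"method": "carry_out", "body": {
  "travel": [
    [-0.01,0,0],
    [-0.02,0,0],
    [-0.02,0,0]
  ],
  "delta_rot": [
    [0,0,0],
    [0,0,0],
    [0,0,0]
  ]
}}

```text
time: 31.5
eef_pos: [575.9, -41.9, 37.5]
ee_rot: [0.251, -3.131, 0.0]
force: [-5.6, -1.4, 0.8]
opening: -0.1
grip_force: 0.0
```

Request:
{"method": "carry_out", "body": {
  "travel": [
    [-0.01,0,0],
    [-0.015,0,0],
    [-0.015,0,0]
  ],
  "delta_rot": [
    [0,0,0],
    [0,0,0],
    [0,0,0]
  ]
}}

```text
time: 31.88
eef_pos: [577.4, -41.7, 37.5]
ee_rot: [0.251, -3.131, -0.0]
force: [-5.3, -1.6, 0.9]
opening: 0.4
grip_force: 0.0
```

Request:
{"method": "carry_out", "body": {
  "travel": [
    [-0.01,0,0],
    [-0.01,0,0]
  ],
  "delta_rot": [
    [0,0,0],
    [0,0,0]
  ]
}}

```text
time: 32.12
eef_pos: [578.3, -41.5, 37.4]
ee_rot: [0.251, -3.131, 0.0]
force: [-5.3, -2.2, 1.3]
opening: -0.1
grip_force: 0.0
```

Request:
{"method": "carry_out", "body": {
  "travel": [
    [-0.01,0,0],
    [-0.01,0,0]
  ],
  "delta_rot": [
    [0,0,0],
    [0,0,0]
  ]
}}

```text
time: 32.38
eef_pos: [579.2, -41.4, 37.4]
ee_rot: [0.251, -3.131, 0.0]
force: [-5.4, -1.9, 2.0]
opening: 0.4
grip_force: 0.0
```

Request:
{"method": "carry_out", "body": {
  "travel": [
    [-0.005,0,0],
    [-0.005,0,0]
  ],
  "delta_rot": [
    [0,0,0],
    [0,0,0]
  ]
}}

```text
time: 32.62
eef_pos: [579.6, -41.3, 37.4]
ee_rot: [0.251, -3.13, 0.0]
force: [-5.8, -0.9, 1.4]
opening: -0.1
grip_force: 0.0
```

Request:
{"method": "carry_out", "body": {
  "travel": [
    [-0.01,0,0],
    [-0.01,0,0]
  ],
  "delta_rot": [
    [0,0,0],
    [0,0,0]
  ]
}}

```text
time: 32.88
eef_pos: [580.7, -41.1, 37.5]
ee_rot: [0.251, -3.131, 0.0]
force: [-5.9, -1.3, 1.8]
opening: 0.2
grip_force: 0.0
```

Request:
{"method": "carry_out", "body": {
  "travel": [
    [-0.01,0,0],
    [-0.01,0,0]
  ],
  "delta_rot": [
    [0,0,0],
    [0,0,0]
  ]
}}

```text
time: 33.12
eef_pos: [581.6, -41.0, 37.4]
ee_rot: [0.251, -3.13, 0.0]
force: [-5.1, -2.1, 1.0]
opening: 0.2
grip_force: 0.0
```

Request:
{"method": "carry_out", "body": {
  "travel": [
    [-0.007,0,0],
    [-0.007,0,0]
  ],
  "delta_rot": [
    [0,0,0],
    [0,0,0]
  ]
}}

```text
time: 33.38
eef_pos: [582.3, -40.9, 37.4]
ee_rot: [0.251, -3.13, 0.0]
force: [-6.8, -2.1, 1.2]
opening: 0.1
grip_force: 0.0
```

Request:
{"method": "carry_out", "body": {
  "travel": [
    [-0.01,0,0],
    [-0.01,0,0]
  ],
  "delta_rot": [
    [0,0,0],
    [0,0,0]
  ]
}}

```text
time: 33.62
eef_pos: [583.0, -40.8, 37.4]
ee_rot: [0.251, -3.13, 0.0]
force: [-6.9, -2.0, 2.1]
opening: 0.1
grip_force: 0.0
```

Request:
{"method": "carry_out", "body": {
  "travel": [
    [-0.01,0,0],
    [-0.01,0,0]
  ],
  "delta_rot": [
    [0,0,0],
    [0,0,0]
  ]
}}

```text
time: 33.88
eef_pos: [583.4, -40.7, 37.3]
ee_rot: [0.251, -3.129, 0.0]
force: [-8.1, -2.2, 3.0]
opening: -0.0
grip_force: 0.0
```

Request:
{"method": "carry_out", "body": {
  "travel": [
    [-0.01,0,0],
    [-0.01,0,0]
  ],
  "delta_rot": [
    [0,0,0],
    [0,0,0]
  ]
}}

```text
time: 34.12
eef_pos: [583.9, -40.6, 37.3]
ee_rot: [0.251, -3.128, 0.001]
force: [-11.1, -1.8, 4.2]
opening: 0.0
grip_force: 0.0
```

Request:
{"method": "carry_out", "body": {
  "travel": [
    [-0.006,0,0],
    [-0.006,0,0]
  ],
  "delta_rot": [
    [0,0,0],
    [0,0,0]
  ]
}}

```text
time: 34.38
eef_pos: [584.0, -40.6, 37.2]
ee_rot: [0.25, -3.127, 0.001]
force: [-12.4, -2.4, 4.4]
opening: 0.3
grip_force: 0.0
```

Request:
{"method": "carry_out", "body": {
  "travel": [
    [-0.004,0,0],
    [-0.004,0,0]
  ],
  "delta_rot": [
    [0,0,0],
    [0,0,0]
  ]
}}

```text
time: 34.62
eef_pos: [584.2, -40.6, 37.2]
ee_rot: [0.25, -3.127, 0.001]
force: [-12.1, -2.4, 5.2]
opening: -0.4
grip_force: 0.0
```

Request:
{"method": "carry_out", "body": {
  "travel": [
    [0.02,0,0],
    [0.04,0,0],
    [0.06,0,0],
    [0.08,0,0],
    [0.11,0,0],
    [0.14,0,0],
    [0.17,0,0],
    [0.2,0,0]
  ],
  "delta_rot": [
    [0,0,0],
    [0,0,0],
    [0,0,0],
    [0,0,0],
    [0,0,0],
    [0,0,0],
    [0,0,0],
    [0,0,0]
  ]
}}

```text
time: 35.62
eef_pos: [567.5, -43.4, 38.1]
ee_rot: [-0.251, 3.13, -0.0]
force: [0.3, 0.0, 0.1]
opening: -0.0
grip_force: 0.0
```

No contact at 567, so the latch has caught. I'll back away and check.

Request:
{"method": "carry_out", "body": {
  "travel": [
    [0.1,0,0],
    [0.3,0,-0.1],
    [0.7,0,-0.5],
    [1,0.5,-0.9],
    [1,1,-1],
    [1,1,-1]
  ],
  "delta_rot": [
    [0,0,0],
    [0,0,0],
    [0,0,0],
    [0,0,0],
    [0,0,0],
    [0,0,0]
  ]
}}

```text
time: 36.38
eef_pos: [451.7, 41.8, 139.4]
ee_rot: [-0.258, 3.127, 0.001]
force: [0.1, -0.3, -0.4]
opening: 0.1
grip_force: 0.0
```

```bash
python3 - <<'E'
from h import *
print(env.observe()["time"])
for c in ("scene","top"):
    im,d=env.grab_frame(c)
    if c=="top": cv2.imwrite("pics/t5.png",im[...,::-1])
    D=toD(pts(c,d,np.ones(d.shape,bool)))
    for y in (-135,-80,0,80,135):
        q=D[(abs(D[:,1]-y)<8)&(D[:,2]>-8)&(D[:,2]<2.5)&(D[:,0]<15)&(D[:,0]>-60)]
        if len(q): print(c,y,len(q),np.percentile(q[:,0],[2,50,98]).round(1))
E
```

```text
36.375
scene -135 25 [ 0.5 10.4 14.1]
scene -80 25 [ 2.5 12.2 14. ]
scene 0 27 [ 2.6 10.8 13.8]
scene 80 26 [ 0.1 10.5 13.8]
scene 135 22 [ 3.5 11.1 14.2]
top -135 24 [ 0.1  4.9 11.7]
top -80 24 [ 0.2  4.9 12. ]
top 0 27 [ 0.2  5.1 11.7]
top 80 26 [-0.3  4.7 11.9]
top 135 27 [ 0.3  6.3 11.8]
```

View pics/t5.png

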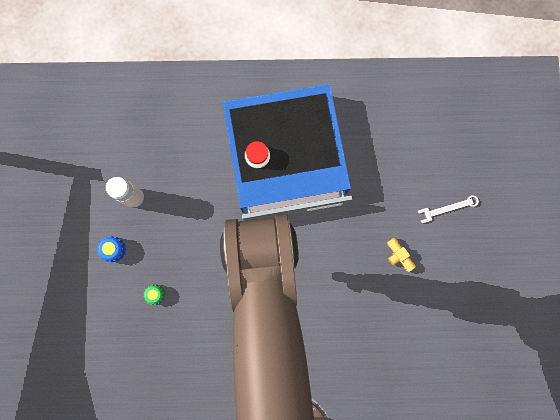

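The drawer is shut, with its front at the starting position along (245,216) to (350,198). The tin, can, wrench, tee and the other two caps haven't moved.

```bash
python3 -c "
from bench import env
print(env.close_job())"
```

```text
the job is handed in; nothing more can be done
None
```

I handed the job in at about 36 s: the small blue cap stands upright in the front compartment beside the brass plug, and the drawer is shut with its front back at the latched position. The highest push I read on the front was about 14 N, and nothing else on the bench or unit moved; the hand-in call returned no verdict.

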